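# Chuck the grinding burr in the kitchen drive

## Task

Take the dark steel grinding burr with the red cap out of the wooden stand and set its shank gently down into the collet of the white kitchen drive, fully home. Let go of it, then turn the brass collet nut clockwise (seen from above) until the collet grips the shank firmly, without overtightening, and let go. Leave the other burrs, the spice jar and the bowl of walnuts where they are.

Things in the scene. Friction and masses are not known exactly. Their poses are not given: they have to be found in the camera images.
- burr: dark steel grinding burr: ribbed cylindrical head 32 mm across, 30 mm high, red spot on top, over a plain steel shank 12 mm across, 52 mm long, pointing down, its foot chamfered 1.5 mm. Origin on the axis at the head's underside, z up. About 0.18 kg. Starts upright in one of the stand's three wells (it varies which), head resting on the stand's top. Grip it by the head.
- burr_tip (a point): centre of the lower end of the dark burr's shank, 52 mm below burr's origin; z up along the axis
- stand: fixed block of light wood, 75 (x) x 250 (y) x 58 mm high, origin at the centre of its underside; three wells, 15 mm across and 55 mm deep, in a row along its y axis at y = -80, 0 and +80 mm, a burr in each. Grip a burr with the fingers closing along the stand's x axis.
- drive: fixed white kitchen drive, 120 x 120 mm housing 70 mm high, origin at the centre of its underside; in the middle of its top a brass hexagonal collet nut on a vertical axis
- socket: the fixed bore in the drive's housing below the jaws, on the drive's axis: 13.2 mm across with a 1.5 mm chamfer, its mouth 70 mm and its floor 56 mm above the drive's underside. Origin at the drive's underside. Push the burr on it with less than 35 N.
- socket_floor (a point): centre of the bore's floor, on the collet's axis, 50 mm below the nut's top; the shank is fully home when its lower end stands on it; the head's underside is then 2 mm above the nut's top. z up
- nut_top (a point): centre of the top face of the brass hexagonal nut, 106 mm above the drive's underside, turning with the nut about the drive's vertical axis. The nut is 48 mm across flats and 34 mm high, 2 mm above the housing, with a 30 mm opening in which the jaws sit. The point's x axis is square to one of its six flats, z up. Clockwise from above tightens.
- nut: the same brass nut, origin on its axis at its underside. It starts slack, 0.6 to 2.9 mm of play a side for the shank; how far to turn varies (0.6 to 1.8 rad, slack for the first 0.3) and is not marked: use several grips. Slack, it takes 0.13 N m; once the jaws bear, this rises 0.36 N m per rad: a rise of 0.06 over slack is loose, 0.12 right, 0.2 too much. It stays as left.
- jaw0: one of three steel collet jaws (6 x 12 x 24 mm, 120 degrees apart) inside the nut, tops 4 mm below its top. The origin lies near the collet axis, not on the jaw: use it only as a name. The jaws close evenly on the shank as the nut turns clockwise and open as it turns back. Right grip about 20 N a jaw; under 10 N is loose, over 35 N on any jaw is too much.
- jaw1: one of three steel collet jaws (6 x 12 x 24 mm, 120 degrees apart) inside the nut, tops 4 mm below its top. The origin lies near the collet axis, not on the jaw: use it only as a name. The jaws close evenly on the shank as the nut turns clockwise and open as it turns back. Right grip about 20 N a jaw; under 10 N is loose, over 35 N on any jaw is too much.
- jaw2: one of three steel collet jaws (6 x 12 x 24 mm, 120 degrees apart) inside the nut, tops 4 mm below its top. The origin lies near the collet axis, not on the jaw: use it only as a name. The jaws close evenly on the shank as the nut turns clockwise and open as it turns back. Right grip about 20 N a jaw; under 10 N is loose, over 35 N on any jaw is too much.
- burr_ceramic: white ceramic burr with a blue spot on top: ribbed cylindrical head 32 mm across and 30 mm high on a plain steel shank 12 mm across and 52 mm long below it. Origin on the axis at the underside of the head, z up. 0.18 kg. Stands in another well of the stand. Not wanted here: leave it alone.
- burr_copper: copper burr with a green spot on top: ribbed cylindrical head 32 mm across and 30 mm high on a plain steel shank 12 mm across and 52 mm long below it. Origin on the axis at the underside of the head, z up. 0.18 kg. Stands in another well of the stand. Not wanted here: leave it alone.
- spice_jar: loose closed terracotta-coloured spice jar, 52 mm across, 85 mm high, 0.22 kg, origin at the centre of its underside; leave it alone
- walnut_bowl: loose white bowl filled with walnuts, 116 mm across the rim, 66 mm high over the nuts, 0.45 kg, origin at the centre of its underside; leave it alone
There are look-alikes about, which are no part of the job. Several things have the shape of the drive; the one meant has the colours described above.

How it is judged:
By the outcome, as a careful person would: the job done as asked, in the order asked, and still so for the second after the job is handed in, with the robot touching nothing.
It also fails if it takes over 72 s, if anything falls off the work surface, if the arm or the gripper's body presses on something with over 40 N, if the wrist force passes 120 N, or if a joint passes its speed limit or range.

## Robot

A 6-joint arm with a two-finger parallel gripper is mounted at the origin on the work surface. World frame = base frame: x ahead of the robot, y to its left, z up, the work surface at z = 0. Lengths are in m, angles in degrees, forces in N, time in s.
With the tool pointing down it reaches from about 0.4 to 0.825 m from the base axis. Payload 7 kg.
Tool frame: the origin (TCP) lies midway between the tips of the shut fingers; the grasp point (between the pads) lies 19 mm behind it (r.hold_point_z is the distance from the TCP to the grasp point, in m); z points along the fingers, y is the line along which they close (so a half turn about z gives the same grasp; the last joint's range is limited). The gripper opens to 88 mm and grips with 3 to 60 N. Pads are 19 mm wide; open, the fingers measure 130 mm over their backs; the gripper's body (78 mm by 193 mm) begins 47 mm behind the grasp point.
Start: joints at [-53.107, 20.546, 0.682, 0, -70.136, -16.507], TCP at [0.235, -0.633, 0.227] pointing down, gripper open.
Joint ranges: [-176.03, 176.03], [-82.01, 121.73], [-58.28, 71.71], [-173.87, 95.51], [-174.79, -0.11], [-173.66, 173.66]. Speed limits (degrees/s): [136.94, 136.94, 172.46, 180, 180, 180].

## Interface

Orientations are given as a 3x3 rotation matrix whose columns are the frame's x, y, z axes.
In Python, from plant import r gives the robot as it stands.
- The arm moves only by the tool arm_command, never from a script. Its arguments are lists of equal length, an entry for each row: "hand": the closure, from -1 (fully open) to 1 (shut); "dp": the shift along the tool's x, y, z normalised to -1 to 1, where 1 is 25 mm, a list of three; "spin": the turn about the tool's z normalised to -1 to 1, where 1 is 5 degrees. In form: {"hand": [hand, ...], "dp": [[dx, dy, dz], ...], "spin": [spin, ...]}. A call has 1 to 12 rows; each row shifts and turns the commanded pose from where the row before left it, along the tool's axes as they then stand; what a row does not reach is not made up. A row lasts 1/8 s, in which the tool goes at most 62.5 mm and 10.7 degrees, less where a joint would pass 70% of its speed; a pose out of reach is approached as far as the arm can. A call with a number of a shift or a turn outside -1 to 1 is refused whole. A call with a gripper value outside its range is refused whole. The fingers move at their own pace and stop on an object; "squeeze" is the grip in N (left out, the last holds). Time passes only in rows, so rows that do not move let the fingers close. It gives the time, the measured TCP pose, the force, the opening and the grip force at its end, in the units of the state.
- r.sense(): the state, without advancing time (a new reading comes with each control period).
- r.snapshot(name): name is "side" or "top" or "wrist"; returns the picture (400x640x3 uint8, blue, green, red); there is no depth.
- r.camera_params(name): a dict with "fx", "fy", "cx", "cy" (pixels), "k1" (the pictures are not rectified: a ray, as slopes to the right and down, at radius r is drawn at 1 + k1 r^2 times it, then the intrinsics apply), "R" (3x3) and "t" (3): a world point X has camera coordinates R X + t. Camera axes: x right, y down, z forward; pixel columns grow to the right and rows downward; lengths in m; the calibration is good to about 2 mm. A picture is of the moment at which its call begins: read the wrist's pose just before it. camera_params takes no time and is no camera call; for the wrist camera it gives the pose at the moment of the call.
- r.close_job(): hands the job in; it is judged then, once.
The state is a dict: "t": time; "joint_positions": joint angles; "joint_velocities": joint speeds; "joint_torque": joint torques, N m; "tcp_pos": TCP position; "tcp_rot": TCP orientation; "ft_force": force on the tool from outside, world axes, zero at the start; "ft_torque": the same for the moment, N m; "gripper_width": opening from 0.0 (shut) to 1.0 (fully open); "gripper_force": force on a finger pad.
Only numpy, scipy, OpenCV 4.12 (cv2) and the standard library are available. Lean on these libraries where they do the work, as an engineer would, in place of code of your own. Each camera call takes 0.05 s, during which the arm holds its last target. There are 200 camera calls.

## Working session

There is one attempt and no reset: what is moved stays moved. The work goes in short steps, Python scripts to look and compute and a tool call to move; the robot and the scene stay as the last step left them, time stands still between calls to the robot, and variables do not carry over. Pictures are saved under pics/ and viewed, at most 10 in all, crops included, and the job is handed in when it is done.

Besides the shell and the picture viewer there is one more tool, called after "Emit:" as name(argument=value, ...) on one line, values as JSON. arm_command: Moves the arm, as the interface text tells. Its arguments: {"type":"object","properties":{"hand":{"type":"array"},"dp":{"type":"array"},"spin":{"type":"array"},"squeeze":{"type":"number"}},"required":["hand","dp","spin"]}

```bash
mkdir -p pics; ls
python3 - <<'E'
from plant import r
import cv2,numpy as np
s=r.sense();print(s['t'],s['tcp_pos'],s['tcp_rot'],s['ft_force'],s['gripper_width'],r.hold_point_z)
for n in("top","side"):
    im=r.snapshot(n);cv2.imwrite(f"pics/{n}0.png",im)
    print(n,r.camera_params(n))
a=cv2.imread("pics/top0.png");b=cv2.imread("pics/side0.png")
E
```

```text
pics
0.0 [ 0.23489894 -0.63228127  0.22562149] [[-9.37418506e-01 -3.48203939e-01 -7.48736189e-04]
 [-3.48204698e-01  9.37417327e-01  1.49820061e-03]
 [ 1.80198924e-04  1.66515443e-03 -9.99998597e-01]] [-0.21146228 -0.12445996 -0.11418931] 1.0003604936283166 0.0188
top {'fx': 509.64645934726866, 'fy': 509.64645934726866, 'cx': 316.0777969967288, 'cy': 194.5218714388517, 'k1': -0.08624853177518521, 'R': array([[ 0.00207845, -0.9998423 ,  0.0176365 ],
       [-0.99972726, -0.00248781, -0.02322094],
       [ 0.02326116, -0.01758343, -0.99957478]]), 't': array([0.00755277, 0.52787599, 1.19321073])}
side {'fx': 379.83039599220274, 'fy': 379.83039599220274, 'cx': 326.4935114743442, 'cy': 202.1922875860149, 'k1': -0.014580014438014434, 'R': array([[-9.99010925e-01, -3.96560947e-02, -2.01138316e-02],
       [-6.10144386e-04,  4.64530858e-01, -8.85556723e-01],
       [ 4.44612168e-02, -8.84668568e-01, -4.64095598e-01]]), 't': array([0.54585863, 0.08381034, 1.00746282])}
```

View pics/top0.png

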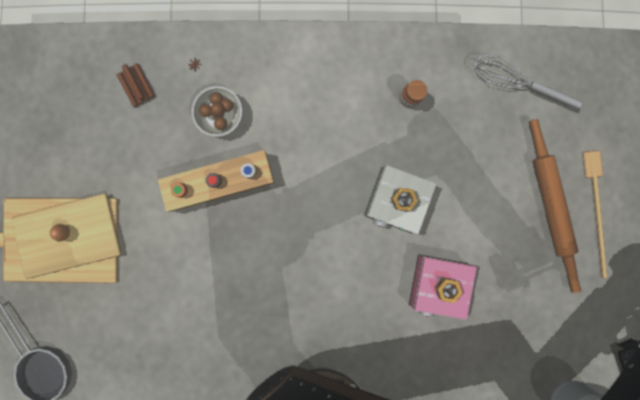

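View pics/side0.png

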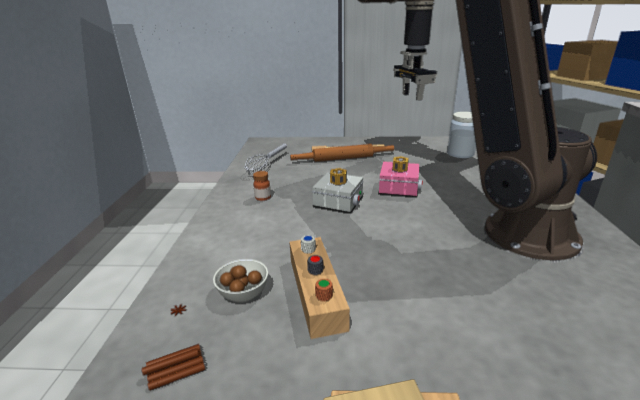

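Top view: burrs with a green spot at (179,189), red at (214,180) and blue at (248,170); drives are white at (404,200) and pink at (449,290). The red-spot burr and the white drive fit the description. I'll confirm both in one crop.

```bash
cat > h.py <<'E'
from plant import r
import cv2,numpy as np
def ray(P,px):
    K=np.array([[P['fx'],0,P['cx']],[0,P['fy'],P['cy']],[0,0,1.]])
    u=cv2.undistortPoints(np.array([[px]],float),K,np.array([P['k1'],0,0,0.]))[0,0]
    R=P['R'];return -R.T@P['t'],R.T@np.array([u[0],u[1],1.])
def onz(P,px,z):
    c,d=ray(P,px);return (c+d*(z-c[2])/d[2])
def blob(im,lo,hi,box,exc=None):
    x0,y0,x1,y1=box;h=cv2.cvtColor(im[y0:y1,x0:x1],cv2.COLOR_BGR2HSV)
    m=cv2.inRange(h,np.array(lo),np.array(hi))
    m=m if lo[0]>0 else m|cv2.inRange(h,np.array([172,lo[1],lo[2]]),np.array([180,hi[1],hi[2]]))
    n,l,s,c=cv2.connectedComponentsWithStats(m)
    i=1+np.argmax(s[1:,4]);return c[i]+[x0,y0],s[i,4],np.uint8(l==i)
def toolmove(s,target):  # shift in tool axes, units of 25 mm
    return np.round(s['tcp_rot'].T@(np.array(target)-s['tcp_pos'])/0.025,2)
E
python3 - <<'E'
from h import *
im=cv2.imread("pics/top0.png");P=r.camera_params("top")
for nm,lo,hi,b,z in(("red",(0,120,60),(8,255,255),(200,165,228,195),.088),("green",(45,80,40),(85,255,255),(165,175,195,205),.088),("blue",(100,100,60),(130,255,255),(235,158,262,182),.088),("brass",(12,90,40),(32,255,255),(385,180,425,220),.106)):
    c,a,m=blob(im,lo,hi,b)
    if nm=="brass":
        p=cv2.findNonZero(m);(cx,cy),rad=cv2.minEnclosingCircle(p);c=np.array([cx+b[0],cy+b[1]])
    print(nm,c,a,onz(P,c,z))
cr=np.hstack([cv2.resize(im[150:220,150:280],None,fx=3,fy=3,interpolation=2),cv2.resize(im[160:230,350:480],None,fx=3,fy=3,interpolation=2)])
cv2.imwrite("pics/c1.png",cr)
print(r.camera_params("wrist"))
E
```

```text
red [212.11666667 179.58333333] 60 [0.55816691 0.23839359 0.088     ]
green [177.08888889 189.28888889] 45 [0.53668842 0.31556752 0.088     ]
blue [247.24390244 170.        ] 41 [0.57937644 0.16131727 0.088     ]
brass [404.11764717 199.29411697] 250 [ 0.51565442 -0.18047021  0.106     ]
{'fx': 332.4280986198652, 'fy': 332.4280986198652, 'cx': 319.9218620235901, 'cy': 200.38695891246655, 'k1': -0.06089555549255813, 'R': array([[-0.34764558,  0.93762223,  0.00266511],
       [ 0.89477944,  0.3309085 ,  0.29978213],
       [ 0.28020048,  0.10660262, -0.95400397]]), 't': array([ 0.67401651, -0.03838061,  0.39173063])}
```

View pics/c1.png

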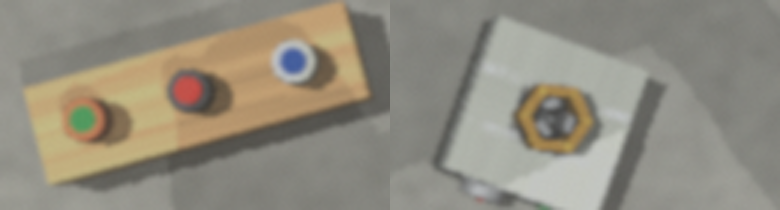

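Confirmed: the red-spot dark burr is in the middle well and the white drive has the brass nut. Moving over to the burr.

Emit:
arm_command(hand=[-1, -1, -1, -1, -1, -1, -1, -1, -1, -1, -1, -1], dp=[[-0.4, 0.5, 0], [-0.86, 1, 0], [-0.86, 1, 0], [-0.86, 1, 0], [-0.86, 1, 0], [-0.86, 1, 0], [-0.86, 1, 0], [-0.86, 1, 0], [-0.86, 1, 0], [-0.86, 1, 0], [-0.86, 1, 0], [-0.86, 1, 0]], spin=[0, 0, 0, 0, 0, 0, 0, 0, 0, 0, 0, 0])

```text
t: 1.6
tcp_pos: [0.3658, -0.2757, 0.2265]
tcp_rot: [[-0.937, -0.348, 0.0], [-0.348, 0.937, 0.0], [-0.0, 0.0, -1.0]]
ft_force: [0.5, 0.0, 0.1]
gripper_width: 1.001
gripper_force: 0.0
```

Emit:
arm_command(hand=[-1, -1, -1, -1, -1, -1, -1, -1, -1, -1, -1, -1], dp=[[-0.86, 1, 0], [-0.86, 1, 0], [-0.86, 1, 0], [-0.86, 1, 0], [-0.86, 1, 0], [-0.86, 1, 0], [-0.86, 1, 0], [-0.86, 1, 0], [-0.86, 1, 0], [-0.86, 1, 0], [-0.86, 1, 0], [-0.86, 1, 0]], spin=[0, 0, 0, 0, 0, 0, 0, 0, 0, 0, 0, 0])

```text
t: 3.1
tcp_pos: [0.5028, 0.095, 0.2266]
tcp_rot: [[-0.937, -0.349, 0.0], [-0.349, 0.937, 0.0], [-0.0, 0.0, -1.0]]
ft_force: [0.4, 0.7, 0.4]
gripper_width: 1.001
gripper_force: 0.0
```

Emit:
arm_command(hand=[-1, -1, -1, -1, -1, -1, -1, -1, -1, -1, -1, -1], dp=[[-0.86, 1, 0], [-0.86, 1, 0], [-0.86, 1, 0], [-0.8, 0.7, 0], [0, 0, 0], [0, 0, 0], [0, 0, 0], [0, 0, 0], [0, 0, 0], [0, 0, 0], [0, 0, 0], [0, 0, 0]], spin=[0, 0, 0, 0, -1, -1, -1, -1, -1, -1, -1, -1])

```text
t: 4.6
tcp_pos: [0.5494, 0.21, 0.2265]
tcp_rot: [[-0.491, -0.871, -0.0], [-0.871, 0.491, 0.0], [0.0, 0.0, -1.0]]
ft_force: [-0.6, 0.5, -0.6]
gripper_width: 0.999
gripper_force: 0.0
```

Emit:
arm_command(hand=[-1, -1, -1, -1, -1, -1, -1, -1, -1, -1], dp=[[0, 0, 0], [0, 0, 0], [0, 0, 0], [0, 0, 0], [0, 0, 0], [0, 0, 0], [0, 0, 0], [0, 0, 0], [0, 0, 0], [0, 0, 0]], spin=[-1, -1, -1, -1, -1, -1, -1, -1, -1, 0])

```text
t: 5.85
tcp_pos: [0.5496, 0.21, 0.2265]
tcp_rot: [[0.265, -0.964, -0.0], [-0.964, -0.265, 0.0], [-0.0, 0.0, -1.0]]
ft_force: [0.8, 0.5, -0.4]
gripper_width: 1.0
gripper_force: 0.0
```

```bash
cat >> h.py <<'E'
def st(s=None):
    s=s or r.sense();R=s['tcp_rot']
    print('t %.2f'%s['t'],'tcp',s['tcp_pos'].round(4),'yaw %.2f'%np.degrees(np.arctan2(R[1,1],R[0,1])),'z',R[:,2].round(4),'F',s['ft_force'].round(2),'M',s['ft_torque'].round(3),'w %.3f'%s['gripper_width'],'gf %.1f'%s['gripper_force'],'j6 %.1f'%s['joint_positions'][5]);return s
E
python3 - <<'E'
from h import *
s=st();P=r.camera_params("wrist");im=r.snapshot("wrist");cv2.imwrite("pics/w1.png",im)
for nm,lo,hi in(("red",(0,150,60),(8,255,255)),("green",(45,80,40),(85,255,255)),("blue",(100,120,60),(130,255,255))):
    c,a,m=blob(im,lo,hi,(0,0,640,400));p=onz(P,c,.088);print(nm,c,a,p)
E
```

```text
t 5.85 tcp [0.5496 0.21   0.2265] yaw -164.63 z [-2.e-04  0.e+00 -1.e+00] F [ 0.81  0.52 -0.42] M [ 0.008  0.084 -0.015] w 1.000 gf 0.0 j6 -24.6
red [302.59939759 213.46686747] 332 [0.5591012  0.23829541 0.088     ]
green [304.11458333 282.5625    ] 96 [0.53905628 0.31024109 0.088     ]
blue [301.04651163 127.47803618] 387 [0.58039419 0.16120897 0.088     ]
```

View pics/w1.png

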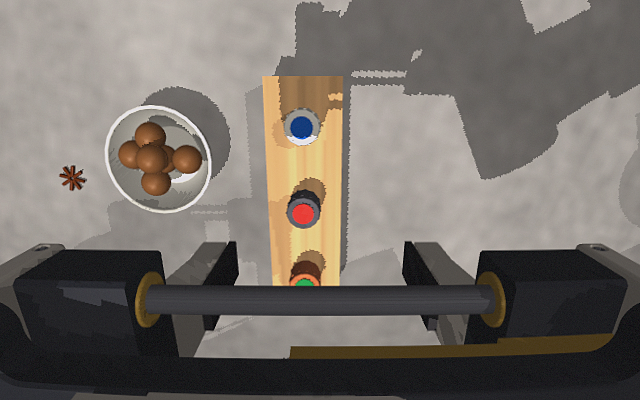

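The wrist view shows the red burr at (302,213) in the middle, the bowl clear at left, and the tool's yaw in line with the stand. Descending and gripping.

Emit:
arm_command(hand=[-1, -1, -1, -1, -1, -1, -1, -1, -1, -1, -1], dp=[[-0.5, -0.33, 0.4], [-0.5, -0.32, 0.8], [0, 0, 0.8], [0, 0, 0.8], [0, 0, 0.8], [0, 0, 0.8], [0, 0, 0.7], [0, 0, 0.6], [0, 0, 0.5], [0, 0, 0.42], [0, 0, 0]], spin=[0, 0, 0, 0, 0, 0, 0, 0, 0, 0, 0])

```text
t: 7.28
tcp_pos: [0.559, 0.238, 0.0603]
tcp_rot: [[0.265, -0.964, -0.001], [-0.964, -0.265, -0.001], [0.0, 0.001, -1.0]]
ft_force: [0.6, 0.1, 0.2]
gripper_width: 0.998
gripper_force: 0.0
```

Emit:
arm_command(hand=[0, 0.2, 1, 1, 1, 1, 1, 1], dp=[[0, 0, 0], [0, 0, 0], [0, 0, 0], [0, 0, 0], [0, 0, 0], [0, 0, 0], [0, 0, 0], [0, 0, 0]], spin=[0, 0, 0, 0, 0, 0, 0, 0], squeeze=20)

```text
t: 8.28
tcp_pos: [0.5594, 0.2383, 0.0611]
tcp_rot: [[0.265, -0.964, -0.0], [-0.964, -0.265, -0.0], [0.0, 0.0, -1.0]]
ft_force: [-0.8, -0.4, 1.0]
gripper_width: 0.36
gripper_force: 20.0
```

Emit:
arm_command(hand=[1, 1, 1, 1, 1, 1, 1, 1, 1, 1], dp=[[0, 0, -0.3], [0, 0, -0.5], [0, 0, -0.8], [0, 0, -0.8], [0, 0, -0.8], [0, 0, -0.8], [0, 0, -0.8], [0, 0, -0.8], [0, 0, -0.8], [0, 0, -0.4]], spin=[0, 0, 0, 0, 0, 0, 0, 0, 0, 0])

```text
t: 9.52
tcp_pos: [0.5597, 0.2385, 0.2331]
tcp_rot: [[0.265, -0.964, 0.002], [-0.964, -0.265, 0.001], [-0.001, -0.002, -1.0]]
ft_force: [0.3, 0.8, -1.7]
gripper_width: 0.36
gripper_force: 20.0
```

Emit:
arm_command(hand=[1, 1, 1, 1, 1, 1, 1, 1, 1, 1, 1, 1], dp=[[0.5, 0.2, 0], [0.9, 0.4, 0], [0.9, 0.4, 0], [0.9, 0.4, 0], [0.9, 0.4, 0], [0.9, 0.4, 0], [0.9, 0.4, 0], [0.9, 0.4, 0], [0.9, 0.4, 0], [0.9, 0.4, 0], [0.9, 0.4, 0], [0.9, 0.4, 0]], spin=[0, 0, 0, 0, 0, 0, 0, 0, 0, 0, 0, 0])

```text
t: 11.02
tcp_pos: [0.517, -0.0445, 0.2311]
tcp_rot: [[0.265, -0.964, 0.0], [-0.964, -0.265, 0.0], [0.0, -0.0, -1.0]]
ft_force: [0.0, -0.1, -1.3]
gripper_width: 0.361
gripper_force: 20.0
```

Emit:
arm_command(hand=[1, 1, 1, 1, 1, 1], dp=[[0.9, 0.5, 0], [0.9, 0.5, 0], [0.7, 0.5, 0], [0.4, 0, 0], [0, 0, 0], [0, 0, 0]], spin=[0, 0, 0, 0, 0, 0])

```text
t: 11.78
tcp_pos: [0.5008, -0.1225, 0.231]
tcp_rot: [[0.265, -0.964, -0.0], [-0.964, -0.265, 0.0], [-0.0, -0.0, -1.0]]
ft_force: [-0.5, 0.2, -1.0]
gripper_width: 0.36
gripper_force: 20.0
```

Run:
```python
from h import *
s=st();P=r.camera_params("wrist");im=r.snapshot("wrist");cv2.imwrite("pics/w2.png",im)
h=cv2.cvtColor(im,cv2.COLOR_BGR2HSV)
m=cv2.inRange(h,np.array((15,110,60)),np.array((32,255,255)))
n,l,S,c=cv2.connectedComponentsWithStats(m)
for i in range(1,n):
    if S[i,4]>60: print(S[i],c[i])
```

```text
t 11.78 tcp [ 0.5008 -0.1225  0.231 ] yaw -164.61 z [-0.e+00  1.e-04 -1.e+00] F [-0.48  0.25 -1.03] M [ 0.024  0.094 -0.01 ] w 0.360 gf 20.0 j6 7.3
[ 529   43   83   60 2868] [571.51987448  73.31555091]
[ 289   90   64   62 1774] [320.54227734 120.87316798]
[243 273  14  56 445] [247.95505618 300.98651685]
[384 273  14  56 437] [391.94736842 300.72311213]
[ 172  338  354   21 4918] [361.52562017 349.92761285]
```

View pics/w2.png

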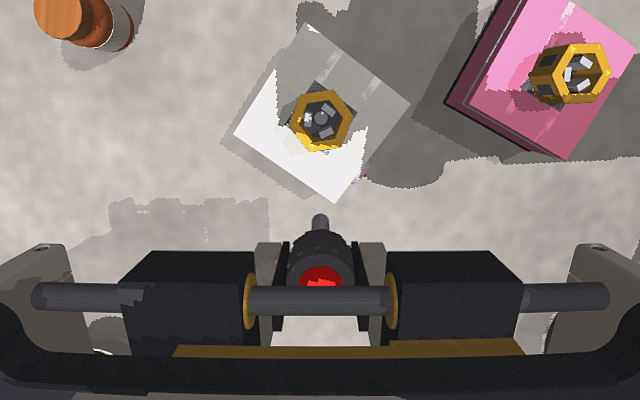

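The wrist view shows the white drive's nut at (320,121) and the held burr with its shank tip at about (320,216). Next an enlarged crop for exact corners.

Run:
```python
import cv2,numpy as np
im=cv2.imread("pics/w2.png")
a=cv2.resize(im[80:160,280:360],None,fx=5,fy=5,interpolation=cv2.INTER_CUBIC)
b=cv2.resize(im[205:285,280:360],None,fx=5,fy=5,interpolation=cv2.INTER_CUBIC)
cv2.imwrite("pics/c2.png",np.hstack([a,b]))
```

```text
(no output)
```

View pics/c2.png

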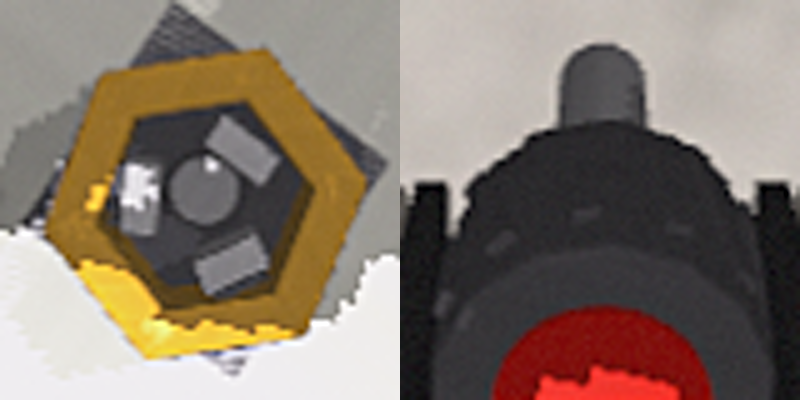

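Run:
```python
from h import *
P=r.camera_params("wrist");s=r.sense();R=s['tcp_rot'];print("cam",-P['R'].T@P['t'],s['tcp_pos'])
q=np.array([(104,72),(265,50),(363,182),(308,333),(148,358),(48,232)],float)
q=(q+.5)/5-.5+[280,80]
w=np.array([onz(P,p,.106)[:2] for p in q])
c=w.mean(0);print("centre",c,"radii",np.linalg.norm(w-c,axis=1)*1e3,"expect 27.7")
print("corner ang mod60",np.degrees(np.arctan2(*(w-c).T[::-1]))%60)
print("opp mids",[(w[i]+w[i+3])/2 for i in range(3)])
f=lambda x,y:((x+.5)/5-.5+280,(y+.5)/5-.5+205)
up=onz(P,f(603-400,43),.1775)
for zz,rad in((.1775,.006),(.176,.0045)):
    p=onz(P,f(603-400,43),zz); d=R[:,0]; print("tip",(p-d*rad)[:2]-s['tcp_pos'][:2],"in tool",R.T@(p-d*rad-s['tcp_pos']))
```

```text
cam [ 0.5224179  -0.20096009  0.38865149] [ 0.5007163  -0.12237498  0.23098726]
centre [ 0.51663105 -0.18208747] radii [27.22313943 26.74837495 26.33031989 27.28007772 27.19407003 26.72968925] expect 27.7
corner ang mod60 [23.04591077 24.43414859 24.15825321 24.84017501 24.07281736 24.31461493]
opp mids [array([ 0.5163569 , -0.18241566]), array([ 0.51673798, -0.18187425]), array([ 0.51679827, -0.18197248])]
tip [2.30384695e-06 5.82397402e-05] in tool [-5.10886776e-05 -2.16410139e-05  5.34867648e-02]
tip [ 0.00025811 -0.00087024] in tool [ 9.12108107e-04 -2.16136209e-05  5.49868095e-02]
```

Emit:
arm_command(hand=[1, 1, 1, 1, 1, 1, 1, 1, 1, 1], dp=[[0.5, 0, 0], [0.8, 0.02, 0], [0.8, 0, 0], [0.36, 0, 0.5], [0, 0, 0.8], [0, 0, 0.7], [0, 0, 0.4], [0, 0, 0.2], [0, 0, 0], [0, 0, 0]], spin=[0, 0, 0, 0, 0, 0, 0, 0, 0, 0])

```text
t: 13.08
tcp_pos: [0.5168, -0.1822, 0.1667]
tcp_rot: [[0.266, -0.964, 0.001], [-0.964, -0.266, -0.0], [0.0, -0.001, -1.0]]
ft_force: [-0.0, -0.0, -2.0]
gripper_width: 0.36
gripper_force: 20.0
```

Run:
```python
from h import *
s=st();im=r.snapshot("wrist");cv2.imwrite("pics/w3.png",im)
cv2.imwrite("pics/c3.png",cv2.resize(im[170:330,220:420],None,fx=4,fy=3.5,interpolation=cv2.INTER_CUBIC)[:560])
print(toolmove(s,[.5165,-.1818,s['tcp_pos'][2]]))
```

```text
t 13.07 tcp [ 0.5168 -0.1822  0.1667] yaw -164.60 z [ 1.1e-03 -2.0e-04 -1.0e+00] F [-0.03 -0.05 -2.  ] M [ 0.02   0.11  -0.014] w 0.360 gf 20.0 j6 14.3
[-0.02  0.01 -0.  ]
```

View pics/c3.png

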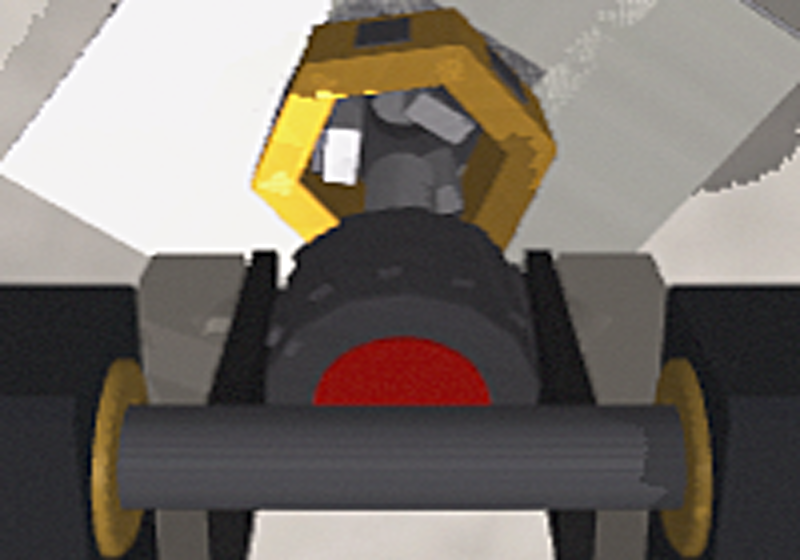

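The crop shows the shank foot over the middle of the opening between the three jaws. Lowering slowly while watching the force.

Emit:
arm_command(hand=[1, 1, 1, 1, 1, 1, 1], dp=[[0, 0, 0.15], [0, 0, 0.15], [0, 0, 0.15], [0, 0, 0.15], [0, 0, 0.15], [0, 0, 0.15], [0, 0, 0]], spin=[0, 0, 0, 0, 0, 0, 0], squeeze=20)

```text
t: 14.0
tcp_pos: [0.5162, -0.1822, 0.1432]
tcp_rot: [[0.265, -0.964, -0.001], [-0.964, -0.265, 0.0], [-0.0, 0.001, -1.0]]
ft_force: [1.0, -0.0, -2.7]
gripper_width: 0.358
gripper_force: 20.0
```

Emit:
arm_command(hand=[1, 1, 1, 1, 1, 1, 1], dp=[[0, 0, 0.12], [0, 0, 0.12], [0, 0, 0.12], [0, 0, 0.08], [0, 0, 0.08], [0, 0, 0], [0, 0, 0]], spin=[0, 0, 0, 0, 0, 0, 0])

```text
t: 14.88
tcp_pos: [0.5165, -0.1822, 0.1306]
tcp_rot: [[0.265, -0.964, 0.0], [-0.964, -0.265, -0.0], [0.0, -0.0, -1.0]]
ft_force: [0.9, 0.1, -0.5]
gripper_width: 0.358
gripper_force: 20.0
```

Emit:
arm_command(hand=[1, 1, 1, 1, 1, 1, 1], dp=[[0, 0, 0.08], [0, 0, 0.08], [0, 0, 0.08], [0, 0, 0.08], [0, 0, 0], [0, 0, 0], [0, 0, 0]], spin=[0, 0, 0, 0, 0, 0, 0])

```text
t: 15.75
tcp_pos: [0.5164, -0.1822, 0.1226]
tcp_rot: [[0.265, -0.964, 0.0], [-0.964, -0.265, -0.0], [0.0, -0.0, -1.0]]
ft_force: [-0.3, 0.4, -1.1]
gripper_width: 0.359
gripper_force: 20.0
```

Tip at about 67.5 mm, so it is inside the bore with no side force. Going on towards the floor.

Emit:
arm_command(hand=[1, 1, 1, 1, 1, 1, 1, 1], dp=[[0, 0, 0.1], [0, 0, 0.1], [0, 0, 0.1], [0, 0, 0.06], [0, 0, 0.04], [0, 0, 0], [0, 0, 0], [0, 0, 0]], spin=[0, 0, 0, 0, 0, 0, 0, 0])

```text
t: 16.75
tcp_pos: [0.5164, -0.1822, 0.1126]
tcp_rot: [[0.265, -0.964, 0.0], [-0.964, -0.265, -0.0], [0.0, -0.0, -1.0]]
ft_force: [-1.0, -0.1, -2.1]
gripper_width: 0.357
gripper_force: 20.0
```

Emit:
arm_command(hand=[1, 1, 1, 1], dp=[[0, 0, 0.02], [0, 0, 0.02], [0, 0, 0], [0, 0, 0]], spin=[0, 0, 0, 0])

```text
t: 17.25
tcp_pos: [0.5164, -0.1822, 0.1115]
tcp_rot: [[0.265, -0.964, -0.0], [-0.964, -0.265, 0.0], [-0.0, 0.0, -1.0]]
ft_force: [0.9, 0.1, -1.4]
gripper_width: 0.361
gripper_force: 20.0
```

Emit:
arm_command(hand=[1, 1, 1, 1], dp=[[0, 0, 0.02], [0, 0, 0.02], [0, 0, 0], [0, 0, 0]], spin=[0, 0, 0, 0])

```text
t: 17.75
tcp_pos: [0.5165, -0.1823, 0.111]
tcp_rot: [[0.265, -0.964, 0.0], [-0.964, -0.265, -0.0], [0.0, -0.0, -1.0]]
ft_force: [-0.9, 0.5, 4.7]
gripper_width: 0.356
gripper_force: 20.0
```

Seated: contact at the expected height with about 6 N. Releasing, then lining up with the flats and descending to the nut.

Emit:
arm_command(hand=[-1, -1, -1, -1, -1, -1], dp=[[0, 0, 0], [0, 0, 0], [0, 0, 0], [0, 0, 0], [0, 0, 0], [0, 0, 0]], spin=[0, 0, 0, 0, 0, 0])

```text
t: 18.5
tcp_pos: [0.5164, -0.1822, 0.1105]
tcp_rot: [[0.265, -0.964, -0.0], [-0.964, -0.265, -0.0], [-0.0, 0.0, -1.0]]
ft_force: [-0.6, 0.2, -0.5]
gripper_width: 0.967
gripper_force: 0.0
```

Emit:
arm_command(hand=[-1, -1, -1, -1, -1, -1, -1, -1, -1, -1], dp=[[0, 0, 0], [0, 0, 0], [0, 0, 0], [0, 0, 0], [0, 0, 0], [0, 0, 0], [0, 0, 0], [0, 0, 0], [0, 0, 0], [0, 0, 0]], spin=[-1, -1, -1, -1, -1, -1, -1, -0.76, 0, 0])

```text
t: 19.75
tcp_pos: [0.5164, -0.1822, 0.1105]
tcp_rot: [[0.81, -0.586, 0.0], [-0.586, -0.81, 0.0], [-0.0, -0.0, -1.0]]
ft_force: [-0.8, 0.9, 0.7]
gripper_width: 1.0
gripper_force: 0.0
```

Run:
```python
from h import *
s=st();P=r.camera_params("wrist");im=r.snapshot("wrist");cv2.imwrite("pics/w4.png",im)
cv2.imwrite("pics/c4.png",cv2.resize(im[150:350,170:470],None,fx=2.6,fy=2.6,interpolation=cv2.INTER_CUBIC))
print(toolmove(s,[.5165,-.1822,.078]))
```

```text
t 19.75 tcp [ 0.5164 -0.1822  0.1105] yaw -125.90 z [ 0.  0. -1.] F [-0.82  0.91  0.75] M [-0.031  0.13   0.08 ] w 1.000 gf 0.0 j6 53.0
[ 0.  -0.   1.3]
```

View pics/c4.png

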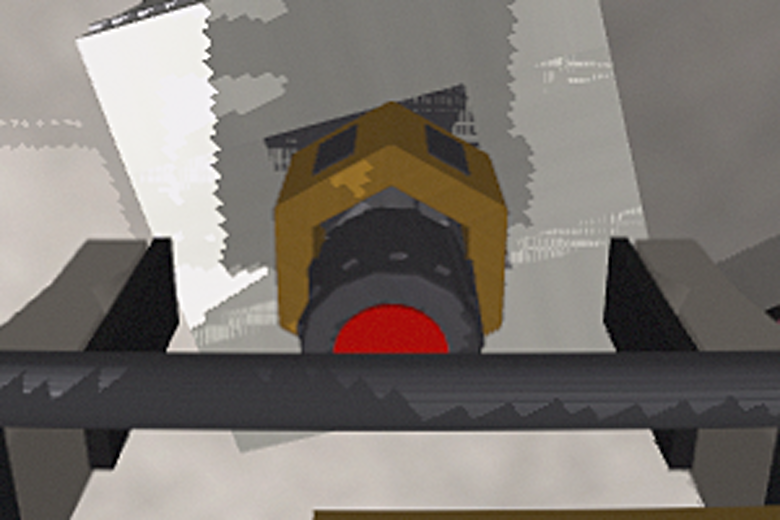

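The fingers straddle the nut square to its flats with the burr upright. Descending and gripping.

Emit:
arm_command(hand=[-1, -1, -1, -1, -1], dp=[[0, 0, 0.4], [0, 0, 0.5], [0, 0, 0.3], [0, 0, 0.1], [0, 0, 0]], spin=[0, 0, 0, 0, 0])

```text
t: 20.42
tcp_pos: [0.5163, -0.1822, 0.0778]
tcp_rot: [[0.811, -0.585, -0.001], [-0.585, -0.811, -0.0], [-0.0, 0.0, -1.0]]
ft_force: [0.7, 0.5, 0.7]
gripper_width: 0.999
gripper_force: 0.0
```

```bash
cat >> h.py <<'E'
def avg(n=8):
    L=[]
    for _ in range(n):
        r.snapshot("wrist");s=r.sense();L.append(np.r_[s['ft_force'],s['ft_torque'],s['joint_torque'][5],s['gripper_force']])
    L=np.array(L);st(s);print('mean',L.mean(0).round(3));print('std ',L.std(0).round(3))
E
python3 -c "
from h import *
avg(8)"
```

```text
t 20.82 tcp [ 0.5165 -0.1822  0.0783] yaw -125.81 z [ 5.e-04  0.e+00 -1.e+00] F [0.33 0.84 0.15] M [-0.054  0.109  0.048] w 1.000 gf 0.0 j6 53.1
mean [ 0.07   0.242  0.289 -0.038  0.148  0.01  -0.     0.   ]
std  [0.633 0.452 0.571 0.028 0.031 0.029 0.    0.   ]
```

Emit:
arm_command(hand=[0, 0.5, 1, 1, 1, 1], dp=[[0, 0, 0], [0, 0, 0], [0, 0, 0], [0, 0, 0], [0, 0, 0], [0, 0, 0]], spin=[0, 0, 0, 0, 0, 0], squeeze=25)

```text
t: 21.58
tcp_pos: [0.5164, -0.1821, 0.0781]
tcp_rot: [[0.811, -0.585, 0.0], [-0.585, -0.811, 0.0], [0.0, -0.0, -1.0]]
ft_force: [0.6, 0.5, 1.0]
gripper_width: 0.545
gripper_force: 25.0
```

```bash
python3 -c "
from h import *
avg(6)"
```

```text
t 21.88 tcp [ 0.5164 -0.1821  0.0781] yaw -125.81 z [ 1.e-04  0.e+00 -1.e+00] F [ 0.19  0.53 -0.91] M [ 0.157  0.066 -0.087] w 0.549 gf 25.0 j6 53.1
mean [-0.04   0.513 -0.046  0.152  0.087 -0.075  0.081 24.991]
std  [0.553 0.406 0.399 0.02  0.017 0.03  0.003 0.   ]
```

Joint 6's torque has little noise, so I'll use it as the torque gauge. Turning clockwise through the slack.

Emit:
arm_command(hand=[1, 1, 1, 1, 1], dp=[[0, 0, 0], [0, 0, 0], [0, 0, 0], [0, 0, 0], [0, 0, 0]], spin=[0.6, 0.6, 0.6, 0.6, 0.6])

```text
t: 22.5
tcp_pos: [0.5165, -0.1821, 0.078]
tcp_rot: [[0.631, -0.776, 0.0], [-0.776, -0.631, 0.0], [0.0, -0.0, -1.0]]
ft_force: [1.2, 0.5, 0.1]
gripper_width: 0.546
gripper_force: 25.0
```

```bash
python3 -c "
from h import *
print(r.sense()['joint_torque'][5]);avg(3)"
```

```text
0.557359904050827
t 22.65 tcp [ 0.5165 -0.1821  0.078 ] yaw -140.77 z [ 1.e-04  1.e-04 -1.e+00] F [ 0.64  1.12 -0.77] M [ 0.399  0.021 -0.12 ] w 0.548 gf 25.0 j6 38.2
mean [ 9.4600e-01  9.3700e-01 -3.3200e-01  3.8200e-01 -1.2000e-02 -1.2200e-01
 -3.8000e-02  2.4993e+01]
std  [0.23  0.203 0.328 0.014 0.028 0.022 0.379 0.002]
```

Emit:
arm_command(hand=[1, 1, 1, 1, 1], dp=[[0, 0, 0], [0, 0, 0], [0, 0, 0], [0, 0, 0], [0, 0, 0]], spin=[0.4, 0.4, 0.4, 0.4, 0.4])

```text
t: 23.28
tcp_pos: [0.5165, -0.1821, 0.0781]
tcp_rot: [[0.486, -0.874, 0.0], [-0.874, -0.486, 0.0], [-0.0, -0.0, -1.0]]
ft_force: [2.2, 2.1, -0.4]
gripper_width: 0.543
gripper_force: 25.0
```

```bash
python3 -c "
from h import *
print(r.sense()['joint_torque'][5]);avg(3)"
```

```text
0.3279830329120159
t 23.43 tcp [ 0.5165 -0.1821  0.0781] yaw -150.85 z [ 3.e-04  2.e-04 -1.e+00] F [ 1.57  3.05 -1.07] M [ 1.051 -0.346 -0.126] w 0.547 gf 25.0 j6 28.1
mean [ 1.6600e+00  2.6800e+00 -9.0200e-01  1.0420e+00 -3.1500e-01 -7.5000e-02
  2.0000e-03  2.4993e+01]
std  [0.172 0.266 0.371 0.023 0.022 0.039 0.225 0.003]
```

Emit:
arm_command(hand=[1, 1, 1, 1, 1], dp=[[0, 0, 0], [0, 0, 0], [0, 0, 0], [0, 0, 0], [0, 0, 0]], spin=[0.3, 0.5, 0.5, 0.4, 0.3])

```text
t: 24.05
tcp_pos: [0.5165, -0.1821, 0.0781]
tcp_rot: [[0.327, -0.945, 0.0], [-0.945, -0.327, 0.0], [-0.0, -0.0, -1.0]]
ft_force: [2.2, 4.4, -1.3]
gripper_width: 0.547
gripper_force: 25.0
```

```bash
python3 -c "
from h import *
avg(8)"
```

```text
t 24.45 tcp [ 0.5166 -0.1821  0.0781] yaw -160.81 z [ 3.e-04  2.e-04 -1.e+00] F [ 3.09  4.8  -1.51] M [ 1.64  -0.68  -0.146] w 0.544 gf 25.0 j6 18.1
mean [ 2.463  4.103 -1.55   1.61  -0.728 -0.104  0.075 24.993]
std  [0.502 0.43  0.25  0.07  0.044 0.053 0.097 0.003]
```

Emit:
arm_command(hand=[1, 1, 1, 1, 1], dp=[[0, 0, 0], [0, 0, 0], [0, 0, 0], [0, 0, 0], [0, 0, 0]], spin=[0.3, 0.5, 0.5, 0.4, 0.3])

```text
t: 25.08
tcp_pos: [0.5166, -0.1821, 0.0781]
tcp_rot: [[0.159, -0.987, 0.0], [-0.987, -0.159, 0.0], [-0.0, -0.0, -1.0]]
ft_force: [2.5, 4.4, -2.4]
gripper_width: 0.551
gripper_force: 25.0
```

```bash
python3 -c "
from h import *
avg(8)"
```

```text
t 25.48 tcp [ 0.5166 -0.1821  0.0781] yaw -170.81 z [ 4.e-04  2.e-04 -1.e+00] F [ 2.67  4.83 -1.57] M [ 1.632 -0.867 -0.138] w 0.546 gf 25.0 j6 8.1
mean [ 2.464  4.613 -1.739  1.67  -0.84  -0.108  0.08  24.993]
std  [0.417 0.569 0.319 0.043 0.027 0.038 0.078 0.003]
```

Still slack after 45°. Continuing in 10° steps.

Emit:
arm_command(hand=[1, 1, 1, 1, 1], dp=[[0, 0, 0], [0, 0, 0], [0, 0, 0], [0, 0, 0], [0, 0, 0]], spin=[0.3, 0.5, 0.5, 0.4, 0.3])

```text
t: 26.1
tcp_pos: [0.5167, -0.1821, 0.0781]
tcp_rot: [[-0.015, -1.0, 0.0], [-1.0, 0.015, 0.0], [-0.0, -0.0, -1.0]]
ft_force: [2.5, 4.1, -2.2]
gripper_width: 0.546
gripper_force: 25.0
```

```bash
python3 -c "
from h import *
avg(8)"
```

```text
t 26.50 tcp [ 0.5167 -0.1821  0.0781] yaw 179.19 z [ 6.e-04  2.e-04 -1.e+00] F [ 2.37  4.21 -2.87] M [ 1.669 -0.87  -0.097] w 0.546 gf 25.0 j6 -1.9
mean [ 2.686  4.499 -2.263  1.662 -0.911 -0.102  0.08  24.993]
std  [0.664 0.31  0.53  0.031 0.036 0.04  0.078 0.003]
```

Emit:
arm_command(hand=[1, 1, 1, 1, 1], dp=[[0, 0, 0], [0, 0, 0], [0, 0, 0], [0, 0, 0], [0, 0, 0]], spin=[0.3, 0.5, 0.5, 0.4, 0.3])

```text
t: 27.12
tcp_pos: [0.5167, -0.1821, 0.0781]
tcp_rot: [[-0.188, -0.982, 0.001], [-0.982, 0.188, 0.0], [-0.0, -0.001, -1.0]]
ft_force: [2.3, 4.7, -2.9]
gripper_width: 0.547
gripper_force: 25.0
```

```bash
python3 -c "
from h import *
avg(8)"
```

```text
t 27.52 tcp [ 0.5168 -0.1821  0.0781] yaw 169.19 z [ 7.e-04  2.e-04 -1.e+00] F [ 3.28  4.05 -2.5 ] M [ 1.641 -0.993 -0.076] w 0.548 gf 25.0 j6 -11.9
mean [ 2.544  4.348 -2.18   1.658 -0.969 -0.085  0.055 24.991]
std  [0.417 0.241 0.358 0.03  0.036 0.051 0.078 0.003]
```

Emit:
arm_command(hand=[1, 1, 1, 1, 1], dp=[[0, 0, 0], [0, 0, 0], [0, 0, 0], [0, 0, 0], [0, 0, 0]], spin=[0.3, 0.5, 0.5, 0.4, 0.3])

```text
t: 28.15
tcp_pos: [0.5168, -0.1821, 0.0781]
tcp_rot: [[-0.356, -0.935, 0.001], [-0.935, 0.356, 0.0], [-0.0, -0.001, -1.0]]
ft_force: [3.4, 4.9, -2.3]
gripper_width: 0.544
gripper_force: 25.0
```

```bash
python3 -c "
from h import *
avg(8)"
```

```text
t 28.55 tcp [ 0.5168 -0.1821  0.0781] yaw 159.20 z [ 7.e-04  2.e-04 -1.e+00] F [ 3.21  4.47 -2.94] M [ 1.642 -1.03  -0.093] w 0.549 gf 25.0 j6 -21.9
mean [ 3.2830e+00  4.5430e+00 -2.2690e+00  1.6360e+00 -1.0330e+00 -5.9000e-02
  1.5000e-02  2.4988e+01]
std  [0.663 0.304 0.465 0.018 0.025 0.054 0.078 0.003]
```

Static readings may relax, so I'll read the torque at the end of slow motion instead.

Emit:
arm_command(hand=[1, 1, 1, 1], dp=[[0, 0, 0], [0, 0, 0], [0, 0, 0], [0, 0, 0]], spin=[0.2, 0.2, 0.2, 0.2])

```text
t: 29.05
tcp_pos: [0.5168, -0.1821, 0.0781]
tcp_rot: [[-0.419, -0.908, 0.001], [-0.908, 0.419, 0.0], [-0.0, -0.001, -1.0]]
ft_force: [2.6, 3.1, -2.4]
gripper_width: 0.546
gripper_force: 25.0
```

```bash
cat >> h.py <<'E'
def ser(n=8):
    L=[]
    for i in range(n+1):
        s=r.sense();L.append([s['t'],s['joint_positions'][5],s['joint_velocities'][5],s['ft_torque'][2],s['joint_torque'][5]])
        if i<n:r.snapshot("wrist")
    print(np.array(L).round(3))
E
python3 -c "
from h import *
ser(8)"
```

```text
[[ 2.9050e+01 -2.5878e+01 -7.9000e+00  2.1900e-01  1.6000e-02]
 [ 2.9100e+01 -2.5934e+01  1.4180e+00  1.3400e-01 -5.5000e-02]
 [ 2.9150e+01 -2.5882e+01  4.6600e-01 -6.0000e-02 -1.5200e-01]
 [ 2.9200e+01 -2.5872e+01  2.5000e-02 -0.0000e+00  6.0000e-03]
 [ 2.9250e+01 -2.5870e+01  5.1000e-02  7.0000e-03  3.9000e-02]
 [ 2.9300e+01 -2.5869e+01  2.7000e-02 -4.6000e-02  4.4000e-02]
 [ 2.9350e+01 -2.5868e+01  5.0000e-03 -1.3000e-02  4.4000e-02]
 [ 2.9400e+01 -2.5868e+01 -1.1000e-02 -6.4000e-02  4.3000e-02]
 [ 2.9450e+01 -2.5865e+01 -5.0000e-03 -1.3000e-02  4.3000e-02]]
```

Emit:
arm_command(hand=[1, 1], dp=[[0, 0, 0], [0, 0, 0]], spin=[0.1, 0.1])

```text
t: 29.7
tcp_pos: [0.5168, -0.1821, 0.0781]
tcp_rot: [[-0.435, -0.9, 0.001], [-0.9, 0.435, 0.0], [-0.0, -0.001, -1.0]]
ft_force: [3.4, 4.8, -2.6]
gripper_width: 0.547
gripper_force: 25.0
```

```bash
python3 -c "
from h import *
ser(0)"
```

```text
[[ 29.7   -26.865  -3.889   0.205  -0.101]]
```

Emit:
arm_command(hand=[1], dp=[[0, 0, 0]], spin=[0.1])

```text
t: 29.82
tcp_pos: [0.5168, -0.1821, 0.0781]
tcp_rot: [[-0.443, -0.897, 0.001], [-0.897, 0.443, 0.0], [-0.0, -0.001, -1.0]]
ft_force: [2.6, 4.8, -2.1]
gripper_width: 0.544
gripper_force: 25.0
```

```bash
python3 -c "
from h import *
ser(0)"
```

```text
[[ 29.825 -27.363  -4.014   0.204  -0.105]]
```

Emit:
arm_command(hand=[1], dp=[[0, 0, 0]], spin=[0.1])

```text
t: 29.95
tcp_pos: [0.5168, -0.1821, 0.0781]
tcp_rot: [[-0.451, -0.893, 0.001], [-0.893, 0.451, 0.0], [-0.0, -0.001, -1.0]]
ft_force: [2.6, 3.9, -2.6]
gripper_width: 0.547
gripper_force: 25.0
```

```bash
python3 -c "
from h import *
ser(0)"
```

```text
[[ 29.95  -27.862  -3.957   0.183  -0.107]]
```

Emit:
arm_command(hand=[1], dp=[[0, 0, 0]], spin=[0.1])

```text
t: 30.08
tcp_pos: [0.5168, -0.1821, 0.0781]
tcp_rot: [[-0.458, -0.889, 0.001], [-0.889, 0.458, -0.0], [-0.0, -0.001, -1.0]]
ft_force: [3.9, 4.1, -3.2]
gripper_width: 0.546
gripper_force: 25.0
```

```bash
python3 -c "
from h import *
ser(8)"
```

```text
[[ 3.0075e+01 -2.8363e+01 -3.9810e+00  1.8400e-01 -1.0900e-01]
 [ 3.0125e+01 -2.8388e+01  6.1900e-01  2.1500e-01 -1.4500e-01]
 [ 3.0175e+01 -2.8364e+01  2.7800e-01  1.1700e-01 -1.9300e-01]
 [ 3.0225e+01 -2.8356e+01  9.9000e-02  7.9000e-02 -1.0500e-01]
 [ 3.0275e+01 -2.8357e+01 -1.7000e-02  1.1200e-01 -8.7000e-02]
 [ 3.0325e+01 -2.8359e+01 -4.6000e-02  1.0200e-01 -8.6000e-02]
 [ 3.0375e+01 -2.8357e+01  1.2000e-02  1.2300e-01 -8.6000e-02]
 [ 3.0425e+01 -2.8357e+01  1.9000e-02  1.1800e-01 -8.7000e-02]
 [ 3.0475e+01 -2.8358e+01  0.0000e+00  7.2000e-02 -8.7000e-02]]
```

Moving torque is about 0.19 N·m and the slope matches bearing jaws. A short reversal will separate the elastic rise from friction.

Emit:
arm_command(hand=[1, 1, 1], dp=[[0, 0, 0], [0, 0, 0], [0, 0, 0]], spin=[-0.1, -0.1, -0.1])

```text
t: 30.85
tcp_pos: [0.5168, -0.1821, 0.0781]
tcp_rot: [[-0.435, -0.9, 0.001], [-0.9, 0.435, 0.0], [-0.0, -0.001, -1.0]]
ft_force: [3.5, 4.6, -2.6]
gripper_width: 0.548
gripper_force: 25.0
```

```bash
python3 -c "
from h import *
ser(0)"
```

```text
[[ 3.0850e+01 -2.6851e+01  3.8850e+00 -1.9000e-02 -7.2000e-02]]
```

Emit:
arm_command(hand=[1], dp=[[0, 0, 0]], spin=[-0.1])

```text
t: 30.98
tcp_pos: [0.5168, -0.1821, 0.0781]
tcp_rot: [[-0.427, -0.904, 0.001], [-0.904, 0.427, 0.0], [-0.0, -0.001, -1.0]]
ft_force: [3.9, 5.0, -1.9]
gripper_width: 0.547
gripper_force: 25.0
```

```bash
python3 -c "
from h import *
ser(0)"
```

```text
[[ 30.975 -26.351   3.928  -0.078  -0.07 ]]
```

Emit:
arm_command(hand=[1], dp=[[0, 0, 0]], spin=[-0.1])

```text
t: 31.1
tcp_pos: [0.5168, -0.1821, 0.0781]
tcp_rot: [[-0.419, -0.908, 0.001], [-0.908, 0.419, 0.0], [-0.0, -0.001, -1.0]]
ft_force: [3.5, 3.8, -2.5]
gripper_width: 0.549
gripper_force: 25.0
```

```bash
python3 -c "
from h import *
ser(0)"
```

```text
[[ 31.1   -25.851   4.043  -0.056  -0.068]]
```

Emit:
arm_command(hand=[1, 1, 1, 1, 1], dp=[[0, 0, 0], [0, 0, 0], [0, 0, 0], [0, 0, 0], [0, 0, 0]], spin=[0.1, 0.1, 0.1, 0.1, 0.1])

```text
t: 31.72
tcp_pos: [0.5168, -0.1821, 0.0781]
tcp_rot: [[-0.458, -0.889, 0.001], [-0.889, 0.458, -0.0], [-0.0, -0.001, -1.0]]
ft_force: [3.6, 4.4, -2.6]
gripper_width: 0.546
gripper_force: 25.0
```

```bash
python3 -c "
from h import *
ser(0)"
```

```text
[[ 31.725 -28.364  -3.941   0.198  -0.109]]
```

Emit:
arm_command(hand=[1, 1, 1, 1], dp=[[0, 0, 0], [0, 0, 0], [0, 0, 0], [0, 0, 0]], spin=[0.1, 0.1, 0.1, 0.1])

```text
t: 32.22
tcp_pos: [0.5168, -0.1821, 0.0781]
tcp_rot: [[-0.489, -0.872, 0.001], [-0.872, 0.489, -0.0], [-0.0, -0.001, -1.0]]
ft_force: [3.2, 3.6, -2.1]
gripper_width: 0.548
gripper_force: 25.0
```

```bash
python3 -c "
from h import *
ser(0)"
```

```text
[[ 32.225 -30.362  -3.966   0.263  -0.117]]
```

Emit:
arm_command(hand=[1, 1, 1, 1], dp=[[0, 0, 0], [0, 0, 0], [0, 0, 0], [0, 0, 0]], spin=[0.1, 0.1, 0.1, 0.1])

```text
t: 32.72
tcp_pos: [0.5168, -0.1821, 0.0781]
tcp_rot: [[-0.519, -0.855, 0.001], [-0.855, 0.519, -0.0], [-0.0, -0.001, -1.0]]
ft_force: [4.6, 4.1, -1.7]
gripper_width: 0.548
gripper_force: 25.0
```

```bash
python3 -c "
from h import *
ser(6)"
```

```text
[[ 3.2725e+01 -3.2363e+01 -3.9000e+00  2.3900e-01 -1.2600e-01]
 [ 3.2775e+01 -3.2388e+01  6.6100e-01  2.2100e-01 -1.6200e-01]
 [ 3.2825e+01 -3.2365e+01  2.0400e-01  1.1500e-01 -2.1000e-01]
 [ 3.2875e+01 -3.2359e+01  5.5000e-02  7.9000e-02 -1.2200e-01]
 [ 3.2925e+01 -3.2358e+01 -8.1000e-02  5.7000e-02 -1.0400e-01]
 [ 3.2975e+01 -3.2357e+01 -3.1000e-02  1.2400e-01 -1.0300e-01]
 [ 3.3025e+01 -3.2356e+01 -2.1000e-02  1.3800e-01 -1.0400e-01]]
```

Elastic rise is about 0.06 N·m at j6 = −27°, with friction about 0.125. The right grip (0.12 rise) should then be near j6 = −36°, so about 4° more.

Emit:
arm_command(hand=[1, 1, 1], dp=[[0, 0, 0], [0, 0, 0], [0, 0, 0]], spin=[0.1, 0.1, 0.1])

```text
t: 33.4
tcp_pos: [0.5168, -0.1821, 0.0781]
tcp_rot: [[-0.541, -0.841, 0.001], [-0.841, 0.541, -0.0], [-0.0, -0.001, -1.0]]
ft_force: [3.6, 4.0, -3.2]
gripper_width: 0.547
gripper_force: 25.0
```

```bash
python3 -c "
from h import *
ser(0)"
```

```text
[[ 33.4   -33.863  -3.955   0.219  -0.132]]
```

Emit:
arm_command(hand=[1, 1], dp=[[0, 0, 0], [0, 0, 0]], spin=[0.1, 0.1])

```text
t: 33.65
tcp_pos: [0.5169, -0.1821, 0.0781]
tcp_rot: [[-0.556, -0.831, 0.001], [-0.831, 0.556, -0.0], [-0.0, -0.001, -1.0]]
ft_force: [4.1, 3.8, -2.5]
gripper_width: 0.547
gripper_force: 25.0
```

```bash
python3 -c "
from h import *
ser(0)"
```

```text
[[ 33.65  -34.861  -4.084   0.219  -0.137]]
```

Emit:
arm_command(hand=[1, 1], dp=[[0, 0, 0], [0, 0, 0]], spin=[0.1, 0.1])

```text
t: 33.9
tcp_pos: [0.5169, -0.1821, 0.0781]
tcp_rot: [[-0.57, -0.821, 0.001], [-0.821, 0.57, -0.0], [-0.0, -0.001, -1.0]]
ft_force: [3.4, 4.9, -2.9]
gripper_width: 0.545
gripper_force: 25.0
```

```bash
python3 -c "
from h import *
ser(0)"
```

```text
[[ 33.9   -35.86   -4.001   0.23   -0.141]]
```

Emit:
arm_command(hand=[1], dp=[[0, 0, 0]], spin=[0.1])

```text
t: 34.02
tcp_pos: [0.5169, -0.1821, 0.0781]
tcp_rot: [[-0.578, -0.816, 0.001], [-0.816, 0.578, -0.0], [-0.0, -0.001, -1.0]]
ft_force: [3.1, 4.4, -3.0]
gripper_width: 0.547
gripper_force: 25.0
```

```bash
python3 -c "
from h import *
ser(6)"
```

```text
[[ 3.4025e+01 -3.6360e+01 -4.0490e+00  2.2500e-01 -1.4300e-01]
 [ 3.4075e+01 -3.6386e+01  6.7200e-01  2.1300e-01 -1.7900e-01]
 [ 3.4125e+01 -3.6364e+01  1.2200e-01  1.5600e-01 -2.2700e-01]
 [ 3.4175e+01 -3.6357e+01  1.5000e-02  7.6000e-02 -1.3900e-01]
 [ 3.4225e+01 -3.6354e+01 -6.9000e-02  1.3100e-01 -1.2100e-01]
 [ 3.4275e+01 -3.6354e+01  4.1000e-02  7.2000e-02 -1.2000e-01]
 [ 3.4325e+01 -3.6356e+01 -5.5000e-02  1.0900e-01 -1.2100e-01]]
```

Emit:
arm_command(hand=[1, 1, 1, 1, 1, 1, 1], dp=[[0, 0, 0], [0, 0, 0], [0, 0, 0], [0, 0, 0], [0, 0, 0], [0, 0, 0], [0, 0, 0]], spin=[0.1, 0.1, 0.1, 0.1, 0.1, 0.1, 0.1])

```text
t: 35.2
tcp_pos: [0.5169, -0.1821, 0.0781]
tcp_rot: [[-0.626, -0.78, 0.001], [-0.78, 0.626, -0.0], [-0.0, -0.001, -1.0]]
ft_force: [3.7, 3.8, -1.9]
gripper_width: 0.543
gripper_force: 25.0
```

```bash
python3 -c "
from h import *
ser(0)"
```

```text
[[ 35.2   -39.859  -3.941   0.271  -0.159]]
```

Emit:
arm_command(hand=[1, 1], dp=[[0, 0, 0], [0, 0, 0]], spin=[-0.1, -0.1])

```text
t: 35.45
tcp_pos: [0.5168, -0.1821, 0.0781]
tcp_rot: [[-0.613, -0.79, 0.001], [-0.79, 0.613, 0.0], [-0.0, -0.001, -1.0]]
ft_force: [3.6, 3.7, -3.1]
gripper_width: 0.545
gripper_force: 25.0
```

```bash
python3 -c "
from h import *
ser(0)"
```

```text
[[ 35.45  -38.846   3.993  -0.05   -0.127]]
```

Emit:
arm_command(hand=[1], dp=[[0, 0, 0]], spin=[-0.1])

```text
t: 35.58
tcp_pos: [0.5169, -0.1821, 0.0781]
tcp_rot: [[-0.606, -0.796, 0.001], [-0.796, 0.606, 0.0], [-0.001, -0.001, -1.0]]
ft_force: [3.3, 4.3, -2.7]
gripper_width: 0.547
gripper_force: 25.0
```

```bash
python3 -c "
from h import *
ser(0)"
```

```text
[[ 3.5575e+01 -3.8347e+01  3.9780e+00  1.3000e-02 -1.2100e-01]]
```

Emit:
arm_command(hand=[1], dp=[[0, 0, 0]], spin=[-0.1])

```text
t: 35.7
tcp_pos: [0.5169, -0.1821, 0.0781]
tcp_rot: [[-0.599, -0.801, 0.001], [-0.801, 0.599, 0.0], [-0.001, -0.001, -1.0]]
ft_force: [3.2, 3.6, -2.4]
gripper_width: 0.544
gripper_force: 25.0
```

```bash
python3 -c "
from h import *
ser(0)"
```

```text
[[ 3.5700e+01 -3.7848e+01  3.9560e+00 -1.1000e-02 -1.1900e-01]]
```

Emit:
arm_command(hand=[1, 1, 1], dp=[[0, 0, 0], [0, 0, 0], [0, 0, 0]], spin=[0.1, 0.1, 0.1])

```text
t: 36.08
tcp_pos: [0.5169, -0.1821, 0.0781]
tcp_rot: [[-0.619, -0.785, 0.001], [-0.785, 0.619, -0.0], [-0.0, -0.001, -1.0]]
ft_force: [3.5, 3.6, -2.0]
gripper_width: 0.546
gripper_force: 25.0
```

```bash
python3 -c "
from h import *
ser(0)"
```

```text
[[ 36.075 -39.361  -3.989   0.252  -0.156]]
```

Emit:
arm_command(hand=[1], dp=[[0, 0, 0]], spin=[0.1])

```text
t: 36.2
tcp_pos: [0.5169, -0.1821, 0.0781]
tcp_rot: [[-0.626, -0.78, 0.001], [-0.78, 0.626, -0.0], [-0.0, -0.001, -1.0]]
ft_force: [4.1, 2.9, -2.8]
gripper_width: 0.546
gripper_force: 25.0
```

```bash
python3 -c "
from h import *
ser(0)"
```

```text
[[ 36.2   -39.861  -4.031   0.252  -0.159]]
```

Elastic rise by reversal is (0.258 − 0.016)/2 − 0.01 ≈ 0.11 N·m, which is the right grip. Letting go and retreating upward.

Emit:
arm_command(hand=[-1, -1, -1, -1, -1, -1], dp=[[0, 0, 0], [0, 0, 0], [0, 0, 0], [0, 0, 0], [0, 0, 0], [0, 0, 0]], spin=[0, 0, 0, 0, 0, 0])

```text
t: 36.95
tcp_pos: [0.5164, -0.1822, 0.0781]
tcp_rot: [[-0.627, -0.779, -0.0], [-0.779, 0.627, 0.0], [0.0, 0.0, -1.0]]
ft_force: [0.5, 0.6, 0.6]
gripper_width: 0.996
gripper_force: 0.0
```

Emit:
arm_command(hand=[-1, -1, -1, -1, -1, -1, -1, -1, -1, -1], dp=[[0, 0, -0.2], [0, 0, -0.5], [0, 0, -0.8], [0, 0, -0.8], [0, 0, -0.8], [0, 0, -0.8], [0, 0, -0.8], [0, 0, -0.5], [0, 0, 0], [0, 0, 0]], spin=[0, 0, 0, 0, 0, 0, 0, 0, 0, 0])

```text
t: 38.2
tcp_pos: [0.5159, -0.1821, 0.2074]
tcp_rot: [[-0.627, -0.779, -0.001], [-0.779, 0.627, 0.0], [0.0, 0.001, -1.0]]
ft_force: [-0.3, 0.5, -0.4]
gripper_width: 0.996
gripper_force: 0.0
```

Run:
```python
from h import *
s=st()
im=r.snapshot("wrist");a=cv2.resize(im[100:300,180:430],None,fx=1.6,fy=2,interpolation=2)[:400]
b=r.snapshot("side");b=cv2.resize(b[150:310,220:420],(400,400),interpolation=2)
cv2.imwrite("pics/fin.png",np.hstack([a,b]))
```

```text
t 38.20 tcp [ 0.5159 -0.1821  0.2074] yaw 141.18 z [-9.e-04  3.e-04 -1.e+00] F [-0.27  0.53 -0.4 ] M [-0.006  0.073  0.009] w 0.996 gf 0.0 j6 -39.9
```

View pics/fin.png

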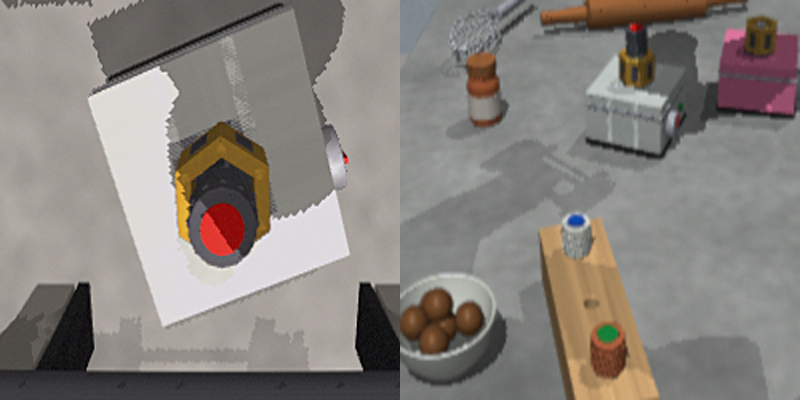

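The burr stands upright in the drive, the nut's flats have followed the gripper's turn, and everything else is untouched. Handing in.

```bash
python3 -c "
from plant import r
print(r.close_job())"
```

```text
the job is handed in; nothing more can be done
None
```

The dark burr with the red cap is fully home in the white drive's collet and released, and the nut is tightened to a measured rise of about 0.11 N·m (target 0.12) and released; I handed the job in at about 38 s of the 72 s allowed, and no verdict came back.

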